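# Roll the culture tube onto the reading line and log it

### The job

The capped culture tube lying on the dark reading mat has to be read: push it sideways with the fingertips so that it rolls over the mat (rather than being dragged or lifted) until it lies at rest along the white line, centred over it. Once it lies there and you have let go of it, press the button on the grey logging unit fully down and release it. Do not pick anything up and leave the small jar, the tube rack and the bottle where they stand.

Things in the scene. Friction and masses are not known exactly. Their poses are not given: they have to be found in the camera images.
- tube: Capped culture tube: cylinder 30 mm across, 110 mm long (cap no wider), amber, paper label, grey cap, 50 to 85 g. Lies on the mat 60 to 85 mm to either side of the line, within 0.08 rad of parallel. Origin on its axis at mid-length, 15 mm above the mat; y along the axis; z up at the start. Pushed slowly at mid-height it rolls and coasts a few mm; wedged from high on its side it can jam on the grippy mat.
- line (a point): Middle of the white line inlaid flush in the top face of the dark rubber reading mat. x across the line, y along it, z up. Line 6 mm wide, 180 mm long. The mat is fixed to the bench, 260 mm along x, 240 mm along y, 8 mm thick, the line across its centre; this point is 8 mm above the bench.
- key (a joint): The button's travel: 0 up, 0.006 m fully down. A spring returns it; it starts to give at about 1 N and needs about 4 N fully down.
- key_top (a point): Middle of the top of the round white button (32 mm across, in a black collar about 46 mm across; goes straight down 6 mm) on a grey logging unit, a box fixed to the bench, 100 by 90 mm, 50 mm high, left or right of the mat. The button's top is 68 mm above the bench. z up.
- jar: Bystander: small white specimen jar with grey cap, standing on the mat on the other side of the line from the tube, 35 mm across, 44 mm high. Origin under its middle.
- rack: Bystander: white tube rack 65 by 85 mm, 98 mm high with its upright tubes, standing on the bench on the other side of the mat from the logging unit. Origin under its middle.
- bottle: Bystander: white bottle 56 mm across, 100 mm high, standing on the bench at the far left. Origin under its middle.
Things that resemble listed ones, but are neither listed nor needed, are in the scene too. Of the things that look like the tube, the smallest one is meant. Leave any purple look-alike of the part that bears key alone.

How it is judged:
On the way, in this order (a step that is already met when the one before it is completed fails the run):
1. the tube is rolling: it has turned about its axis by more than about 100 degrees while lying on the mat (angle between tube's own z axis and vertical above 1.7 rad and angle between tube's own y axis and vertical between 1.45 and 1.69 rad), for 0.03 s.
2. the tube lies at rest along the white line, let go (x of tube in the frame of line between -0.008 and 0.008 m and y of tube in the frame of line between -0.035 and 0.035 m and z of tube in the frame of line between 0.01 and 0.02 m and angle between the y axis of tube and the y axis of line, either way round below 0.15 rad and linear speed of tube below 0.01 m/s and contact force between the fingers and tube below 0.05 N and value of joint key below 0.002 m), for 0.3 s.
3. the button is pressed fully down (value of joint key above 0.0048 m), for 0.05 s.
At the end, for the whole second after the job is handed in: The tube lies on the mat at rest, its middle within 8 mm of the line's centre line and within 35 mm of its midpoint along it, its axis within 0.15 rad of the line, untouched; the button is up again after having been pressed down by at least 4.8 mm with the tube in place (all of step 2 and angular speed of tube below 0.3 rad/s).
It fails at once if the tube was lifted (its axis more than 25 mm above the mat) (z of tube in the frame of line above 0.025 m).
It fails at once if the tube rolled or was pushed off the mat (z of tube in the frame of line below 0.01 m).
It fails at once if the jar was moved or tipped (distance of jar from where it was at the start of the episode above 0.01 m or angle between jar's own z axis and vertical above 0.3 rad).
It fails at once if the rack was moved (distance of rack from where it was at the start of the episode above 0.01 m).
It fails at once if the bottle was moved (distance of bottle from where it was at the start of the episode above 0.01 m).
It also fails if it takes over 45 s, if anything falls off the work surface, if the arm or the gripper's body presses on something with over 40 N, if the wrist force passes 120 N, or if a joint passes its speed limit or range.

### The arm

A 6-joint arm with a two-finger parallel gripper is mounted at the origin on the work surface. World frame = base frame: x ahead of the robot, y to its left, z up, the work surface at z = 0. Lengths are in m, angles in rad, forces in N, time in s.
With the tool pointing down it reaches from about 0.35 to 0.975 m from the base axis. Payload 4.9 kg.
Tool frame: the origin (TCP) lies on the mounting face of the last link; the fingertips stand 173 mm ahead of it and the grasp point (between the pads) lies 155 mm ahead of it; z points along the fingers, y is the direction in which the jaws open and shut (so a half turn about z gives the same grasp; the last joint's range is limited). The gripper opens to 85 mm and grips with 20 to 120 N. Pads are 22 mm wide; open, the fingers measure 114 mm over their backs; the gripper's body (76 mm by 85 mm) begins 54 mm behind the grasp point. The pads swing forward as they close: fully open they stand 13 mm farther back than shut.
Start: joints at [-1.261, 0.053, 1.613, -0, 1.476, -0.119], TCP at [0.26, -0.568, 0.405] pointing down, gripper open.
Joint ranges: [-3.01, 3.01], [-1.01, 2.22], [0.06, 2.58], [-1.02, 4.17], [0.09, 2.62], [-3.14, 3.14]. Speed limits (rad/s): [2.57, 2.57, 3.14, 3.14, 3.14, 3.14].

### API

Orientations are given as a unit quaternion [w, x, y, z].
In Python, from plant import manip gives the robot as it stands.
- The arm moves only by the tool play_rows, never from a script. Its argument "increments" is a list of rows, each an object with "offset": the shift along the tool's x, y, z in mm, a list of three; "twist": the turn about the tool's z in rad; "grip": the opening, from 0 (shut) to 1 (fully open). In form: [{"offset": [dx, dy, dz], "twist": twist, "grip": grip}, ...]. A call has 1 to 5 rows; each row is the pose to reach, as a shift and turn from the pose commanded when the call began, along the tool's axes at that moment; what a row does not reach only later rows make up. A row lasts 1/12 s, in which the tool goes at most 41.7 mm and 7.16 degrees, less where a joint would pass 70% of its speed; a pose out of reach is approached as far as the arm can. A call with a gripper value outside its range is refused whole. The fingers move at their own pace and stop on an object; the grip force is fixed at half the most. Time passes only in rows, so rows that repeat a pose let the fingers close. It gives the time, the measured TCP pose, the force and the opening at its end, in the units of the state.
- manip.state(): the state, without advancing time (a new reading comes with each control period).
- manip.grab_frame(name): name is "scene" or "top"; returns the picture (480x640x3 uint8, blue, green, red); there is no depth.
- manip.get_calibration(name): a dict with "fx", "fy", "cx", "cy" (pixels), "T" (4x4, takes a point from camera to world coordinates). Camera axes: x right, y down, z forward; pixel columns grow to the right and rows downward; lengths in m; the calibration is good to about 2 mm. A picture is of the moment at which its call begins. get_calibration takes no time and is no camera call.
- manip.job_done(): hands the job in, once; it reports no verdict.
Trained networks look in the newest picture that a camera, given by its name, has taken for a name from the list of things; names that differ only in an ending like _2 or _b are one class to them, and where a whole thing is asked for, a point or a joint stands for the part that bears it (a point fixed in the world has none). Each returns a list of dicts, best first, with "p" (0 to 1); they miss things now and then, are a little off and sometimes report something else, mostly with a low value. They report only what shows in the picture. A call takes as long as a camera call. They do not tell look-alikes from the thing itself.
- manip.boxes_of(query, camera): "xyz" ([x, y, z] in m, in the coordinates of the camera as it stood for that picture, good to about 4 mm: the middle of the surface that is visible of it).
- manip.tip_of(query, camera): "xyz" ([x, y, z] in m, in the coordinates of the camera as it stood for that picture, good to about 4 mm: a listed point, or the origin of a listed thing).
The state is a dict: "time": time; "joint_pos": joint angles; "joint_vel": joint speeds; "joint_efforts": joint torques, N m; "tool_pos": TCP position; "tool_rot": TCP orientation; "contact_force": force on the tool from outside, world axes, zero at the start; "ft_torque": the same for the moment, N m; "gripper_width": opening from 0.0 (shut) to 1.0 (fully open).
Only numpy, scipy, OpenCV 4.12 (cv2) and the standard library are available. Lean on these libraries where they do the work, as an engineer would, in place of code of your own. Each camera call takes 0.05 s, during which the arm holds its last target. There are 200 camera calls.

## Working session

There is one attempt and no reset: what is moved stays moved. The work goes in short steps, Python scripts to look and compute and a tool call to move; the robot and the scene stay as the last step left them, time stands still between calls to the robot, and variables do not carry over. Pictures are saved under pics/ and viewed, about 8 in all and at most 12, crops included, and the job is handed in when it is done.

Besides the shell and the picture viewer there is one more tool, called after "Emit:" as name(argument=value, ...) on one line, values as JSON. play_rows: Moves the arm, as the interface text tells. Its arguments: {"type":"object","properties":{"increments":{"type":"array"}},"required":["increments"]}

```bash
mkdir -p pics
cat > h.py <<'E'
import numpy as np, cv2
from plant import manip
def w(cam,xyz):
    T=np.array(manip.get_calibration(cam)["T"]); return (T@np.r_[xyz,1])[:3]
def pix(cam,p):
    c=manip.get_calibration(cam); q=np.linalg.inv(np.array(c["T"]))@np.r_[p,1]
    return np.round([c["fx"]*q[0]/q[2]+c["cx"],c["fy"]*q[1]/q[2]+c["cy"]])
def ray(cam,u,v,z):
    c=manip.get_calibration(cam);T=np.array(c["T"]);d=T[:3,:3]@np.array([(u-c["cx"])/c["fx"],(v-c["cy"])/c["fy"],1]);o=T[:3,3]
    return o+d*(z-o[2])/d[2]
E
python3 - <<'E'
from h import *
np.set_printoptions(precision=4,suppress=True)
a=manip.grab_frame("top");b=manip.grab_frame("scene")
cv2.imwrite("pics/top1.png",a);cv2.imwrite("pics/scene1.png",b)
for n in ["tube","line","key_top","jar","rack","bottle"]:
    for r in manip.tip_of(n,"top"):
        p=w("top",r["xyz"]);print(n,round(r["p"],2),p,pix("top",p))
s=manip.state();print(s["time"],s["tool_pos"],s["tool_rot"],s["contact_force"])
E
```

```text
tube 0.87 [0.2584 0.2369 0.0224] [254. 317.]
tube 0.8 [ 0.3188 -0.2565  0.0197] [456. 297.]
line 0.89 [0.5353 0.0074 0.0074] [349. 208.]
key_top 0.66 [0.4714 0.2817 0.073 ] [236. 228.]
key_top 0.42 [0.4946 0.462  0.0663] [162. 217.]
jar 0.58 [0.6049 0.0507 0.0064] [333. 181.]
rack 0.92 [ 0.4607 -0.329   0.0012] [483. 241.]
bottle 0.69 [ 0.6442  0.3188 -0.0037] [228. 164.]
0.4 [ 0.2599 -0.5684  0.4045] [-0.0002  0.9771  0.2128 -0.    ] [-0.3914 -0.0582  1.2038]
```

View pics/top1.png

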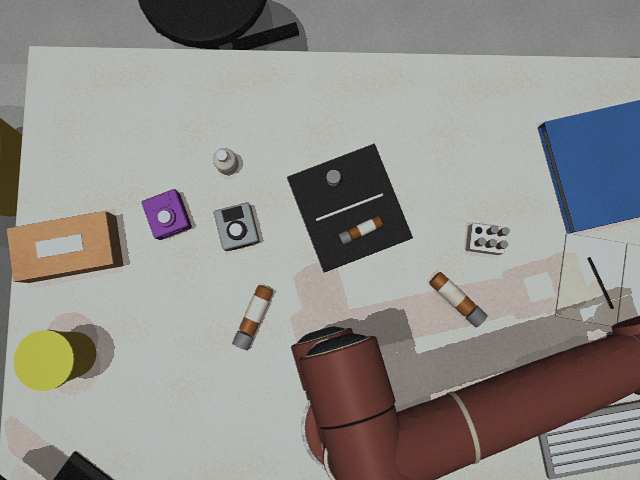

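View pics/scene1.png

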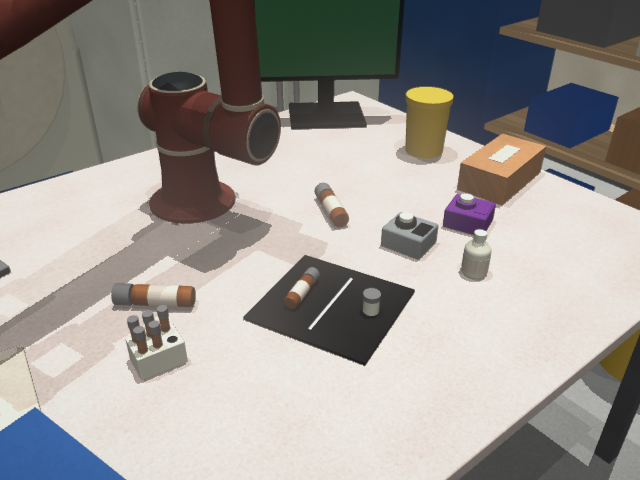

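The top view shows the small tube on the mat at about (361,230). The line runs from (316,219) to (383,195), the jar is at (333,178), and the grey unit's button is at (236,228). The two larger tubes on the bench and the purple unit are look-alikes. Next I'll refine the positions by segmentation.

Run:
```python
from h import *
np.set_printoptions(precision=4,suppress=True)
a=cv2.imread("pics/top1.png").astype(int)
m=np.zeros(a.shape[:2],np.uint8);cv2.fillPoly(m,[np.array([[291,180],[374,148],[408,237],[325,267]])],1)
br=(a.max(2)>75)&(m>0)
n,l,st,c=cv2.connectedComponentsWithStats(br.astype(np.uint8))
for i in range(1,n):
    if st[i,4]>20: print(i,st[i],c[i])
def axis(mask,z,cam="top"):
    v,u=np.nonzero(mask);P=np.array([ray(cam,x,y,z)[:2] for x,y in zip(u,v)])
    r=cv2.minAreaRect((P*1000).astype(np.float32)); mu=P.mean(0); d=np.linalg.svd(P-mu)[2][0]
    print(mu,r,np.degrees(np.arctan2(d[1],d[0])),np.ptp((P-mu)@d))
for i in range(1,n):
    if st[i,4]>20: axis(l==i,0.008 if i else 0); axis(l==i,0.023)
big=cv2.resize(a[135:280,200:430].astype(np.uint8),None,fx=3.4,fy=3.4,interpolation=cv2.INTER_CUBIC);cv2.imwrite("pics/crop1.png",big)
T=np.array(manip.get_calibration("top")["T"]);print(T[:3,3])
for u,v in [(361,230),(236,222)]:print(ray("top",u,v,.023),ray("top",u,v,.068))
for r in manip.tip_of("tube","scene")+manip.boxes_of("tube","scene"):print(r["p"],w("scene",r["xyz"]))
for r in manip.boxes_of("tube","top"):print(r["p"],w("top",r["xyz"]))
```

```text
1 [326 170  14  16 164] [332.7317 176.6159]
2 [316 193  67  28 211] [348.9526 206.6303]
3 [339 216  43  28 472] [360.9216 229.3242]
[0.6154 0.0509] ((613.1467895507812, 51.45267868041992), (38.52775573730469, 32.86716842651367), 1.1763745546340942) 164.51477425920166 0.04054590132475173
[0.6123 0.0512] ((610.0144653320312, 51.69933319091797), (38.152713775634766, 32.54716873168945), 1.1763553619384766) 164.51477425920166 0.04015114078464413
[0.5396 0.0086] ((539.7509765625, 8.2823486328125), (7.287140846252441, 179.77708435058594), 22.443984985351562) 112.4617906030612 0.17977830249066046
[0.5372 0.0093] ((537.3333740234375, 8.949417114257812), (7.216211318969727, 178.02679443359375), 22.4439754486084) 112.46179060306119 0.178027955908834
[ 0.4828 -0.0223] ((481.88885498046875, -21.53607940673828), (29.213388442993164, 111.29157257080078), 27.868194580078125) -63.37299887806901 0.11136047296480267
[ 0.4809 -0.0213] ((480.0345764160156, -20.578800201416016), (28.928972244262695, 110.2080307006836), 27.86827278137207) -63.37299887806901 0.11027625189638614
[0.2914 0.0768 1.5487]
[ 0.4792 -0.0215  0.023 ] [ 0.4737 -0.0186  0.068 ]
[0.4926 0.2892 0.023 ] [0.4866 0.2829 0.068 ]
0.84 [0.2634 0.2352 0.0221]
0.8 [ 0.3121 -0.2663  0.019 ]
0.69 [ 0.4745 -0.0256  0.0208]
0.76 [ 0.4875 -0.0337  0.0301]
0.73 [0.2842 0.2196 0.0358]
0.58 [ 0.3262 -0.2711  0.0332]
0.89 [ 0.3126 -0.2555  0.0374]
0.85 [0.2604 0.2358 0.0419]
0.57 [ 0.4792 -0.0158  0.0384]
```

View pics/crop1.png

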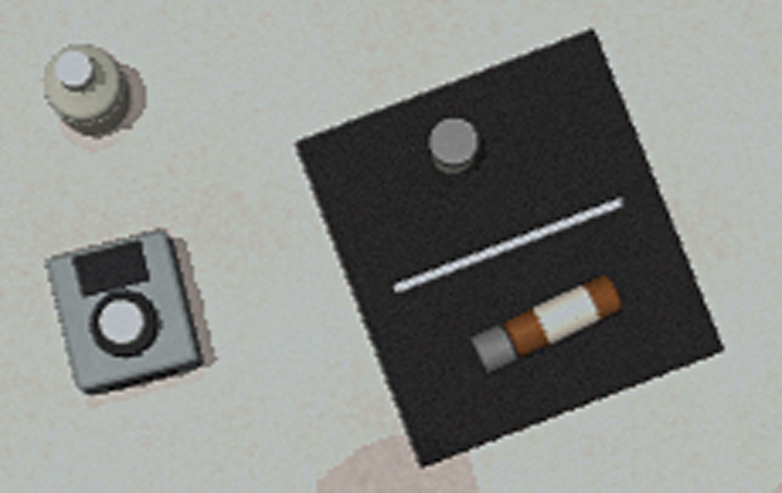

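Fine fit: the line's centre is (0.540, 0.009) and it runs at 112.5°. The tube is at (0.481, -0.021), 66 mm to the robot side, -5 mm along the line and about 4° off parallel. The tool's +x already points nearly across the line. Moving now.

Emit:
play_rows(increments=[{"offset": [27,-30,0],"twist": 0,"grip": 0.6},{"offset": [54,-60,0],"twist": 0,"grip": 0.6},{"offset": [80,-89,0],"twist": 0,"grip": 0.6},{"offset": [107,-119,0],"twist": 0,"grip": 0.6},{"offset": [134,-149,0],"twist": 0,"grip": 0.6}])

```text
time: 0.97
tool_pos: [0.3199, -0.3755, 0.4047]
tool_rot: [0.0, 0.977, 0.212, 0.0]
contact_force: [0.8, 0.3, 0.4]
gripper_width: 0.597
```

Emit:
play_rows(increments=[{"offset": [27,-30,0],"twist": 0,"grip": 0.6},{"offset": [54,-60,0],"twist": 0,"grip": 0.6},{"offset": [80,-89,0],"twist": 0,"grip": 0.6},{"offset": [107,-119,0],"twist": 0,"grip": 0.6},{"offset": [134,-149,0],"twist": 0,"grip": 0.6}])

```text
time: 1.38
tool_pos: [0.3796, -0.1841, 0.405]
tool_rot: [0.0, 0.977, 0.212, 0.0]
contact_force: [0.7, -0.2, -0.8]
gripper_width: 0.599
```

Emit:
play_rows(increments=[{"offset": [27,-30,10],"twist": 0.01,"grip": 0.6},{"offset": [54,-60,20],"twist": 0.02,"grip": 0.6},{"offset": [80,-89,40],"twist": 0.03,"grip": 0.6},{"offset": [100,-111,60],"twist": 0.037,"grip": 0.6},{"offset": [100,-111,90],"twist": 0.037,"grip": 0.6}])

```text
time: 1.8
tool_pos: [0.4259, -0.0394, 0.3164]
tool_rot: [0.0, 0.98, 0.198, 0.003]
contact_force: [0.6, -1.0, -0.3]
gripper_width: 0.596
```

Emit:
play_rows(increments=[{"offset": [0,4,30],"twist": 0,"grip": 0.6},{"offset": [0,4,60],"twist": 0,"grip": 0.6},{"offset": [0,4,90],"twist": 0,"grip": 0.6},{"offset": [0,4,118],"twist": 0,"grip": 0.6},{"offset": [0,4,118],"twist": 0,"grip": 0.6}])

```text
time: 2.22
tool_pos: [0.423, -0.0462, 0.1911]
tool_rot: [-0.003, 0.981, 0.195, -0.005]
contact_force: [-1.6, 1.0, -0.7]
gripper_width: 0.602
```

Run:
```python
from h import *
a=manip.grab_frame("top");b=manip.grab_frame("scene")
c=np.hstack([cv2.resize(a[130:290,260:440],(450,400),interpolation=2),cv2.resize(b[200:360,220:400],None,fx=1.9,fy=2.5,interpolation=2)])
cv2.imwrite("pics/c2.png",c);s=manip.state();print(s["tool_pos"],s["contact_force"])
```

```text
[ 0.42574387 -0.04702222  0.19640487] [0.05125936 0.18135648 0.83728916]
```

View pics/c2.png

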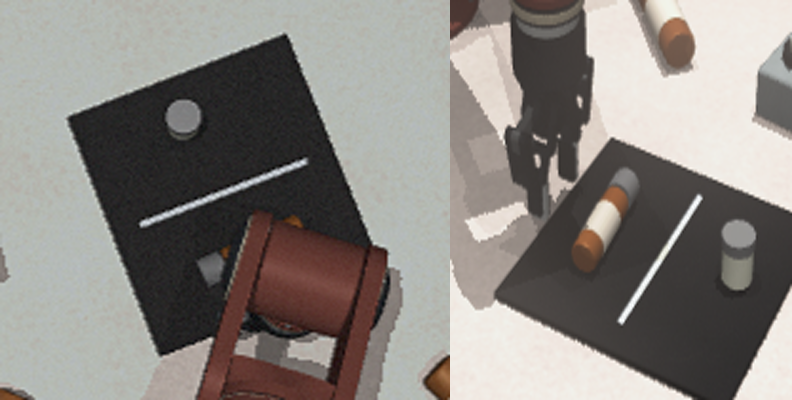

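The tips are behind the tube, near the mat edge and clear of it; the near fingertip is at about scene px (267,286). I'll work out its height.

Run:
```python
from h import *
for d in (.026,.032,.038):
  for z in (.015,.02,.025,.03,.035): print(d,z,pix("scene",[.4257+.382*d,-.047-.924*d,z]))
```

```text
0.026 0.015 [270. 289.]
0.026 0.02 [270. 287.]
0.026 0.025 [269. 285.]
0.026 0.03 [269. 283.]
0.026 0.035 [269. 281.]
0.032 0.015 [268. 291.]
0.032 0.02 [268. 289.]
0.032 0.025 [268. 287.]
0.032 0.03 [268. 285.]
0.032 0.035 [268. 283.]
0.038 0.015 [266. 292.]
0.038 0.02 [266. 290.]
0.038 0.025 [266. 288.]
0.038 0.03 [266. 286.]
0.038 0.035 [266. 284.]
```

Emit:
play_rows(increments=[{"offset": [3,0,4],"twist": 0.007,"grip": 0.6},{"offset": [9,0,8],"twist": 0.007,"grip": 0.6},{"offset": [16,0,11],"twist": 0.007,"grip": 0.6},{"offset": [22,0,12],"twist": 0.007,"grip": 0.6},{"offset": [26,0,12],"twist": 0.007,"grip": 0.6}])

```text
time: 2.73
tool_pos: [0.4512, -0.0369, 0.1853]
tool_rot: [0.0, 0.982, 0.191, 0.001]
contact_force: [0.0, -0.9, -1.3]
gripper_width: 0.603
```

Emit:
play_rows(increments=[{"offset": [3,0,0],"twist": 0,"grip": 0.6},{"offset": [6,0,0],"twist": 0,"grip": 0.6},{"offset": [9,0,0],"twist": 0,"grip": 0.6},{"offset": [12,0,0],"twist": 0,"grip": 0.6},{"offset": [15,0,0],"twist": 0,"grip": 0.6}])

```text
time: 3.15
tool_pos: [0.4642, -0.0315, 0.1847]
tool_rot: [-0.0, 0.982, 0.191, -0.0]
contact_force: [-0.5, -0.0, -0.2]
gripper_width: 0.603
```

Emit:
play_rows(increments=[{"offset": [3,0,0],"twist": 0,"grip": 0.6},{"offset": [6,0,0],"twist": 0,"grip": 0.6},{"offset": [9,0,0],"twist": 0,"grip": 0.6},{"offset": [12,0,0],"twist": 0,"grip": 0.6},{"offset": [15,0,0],"twist": 0,"grip": 0.6}])

```text
time: 3.57
tool_pos: [0.4781, -0.0258, 0.1847]
tool_rot: [-0.0, 0.982, 0.191, 0.0]
contact_force: [-0.1, -0.1, 0.6]
gripper_width: 0.599
```

Run:
```python
from h import *
b=manip.grab_frame("scene")
cv2.imwrite("pics/c3.png",cv2.resize(b[200:380,220:440],None,fx=3.4,fy=3.2,interpolation=2));s=manip.state();print(s["tool_pos"],s["contact_force"])
```

```text
[ 0.47849881 -0.0257611   0.1848742 ] [ 0.40046856 -0.27496912  0.10383028]
```

View pics/c3.png

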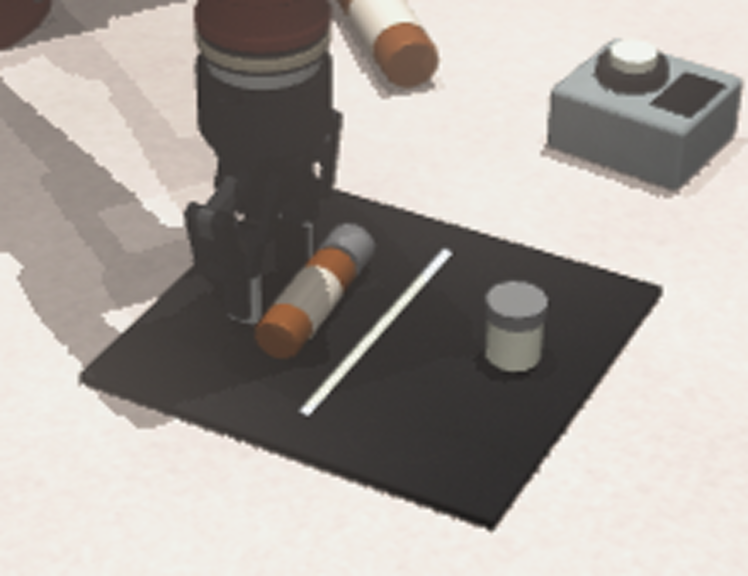

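The tube has started rolling: the label has turned, the fingers are in contact, and it is still short of the line. Continuing at the same pace.

Emit:
play_rows(increments=[{"offset": [3,0,0],"twist": 0,"grip": 0.6},{"offset": [6,0,0],"twist": 0,"grip": 0.6},{"offset": [9,0,0],"twist": 0,"grip": 0.6},{"offset": [12,0,0],"twist": 0,"grip": 0.6},{"offset": [15,0,0],"twist": 0,"grip": 0.6}])

```text
time: 4.03
tool_pos: [0.4921, -0.0202, 0.1847]
tool_rot: [-0.0, 0.982, 0.191, 0.0]
contact_force: [-1.5, -0.6, 0.0]
gripper_width: 0.6
```

Emit:
play_rows(increments=[{"offset": [2.5,0,0],"twist": 0,"grip": 0.6},{"offset": [5,0,0],"twist": 0,"grip": 0.6},{"offset": [7,0,0],"twist": 0,"grip": 0.6},{"offset": [9,0,0],"twist": 0,"grip": 0.6},{"offset": [11,0,0],"twist": 0,"grip": 0.6}])

```text
time: 4.45
tool_pos: [0.5021, -0.0161, 0.1847]
tool_rot: [-0.0, 0.982, 0.191, -0.0]
contact_force: [-0.5, -0.1, -0.1]
gripper_width: 0.595
```

```bash
cat >> h.py <<'E'
def look(name):
    b=manip.grab_frame("scene");a=manip.grab_frame("top")
    cv2.imwrite(name,np.hstack([cv2.resize(b[220:350,270:390],(390,420),interpolation=2),cv2.resize(a[160:260,290:420],(390,420),interpolation=2)]))
    n=np.array([.924,.382]);t=np.array([-.382,.924]);c=np.array([.5396,.0086])
    f=lambda p:np.round([(p[:2]-c)@n*1000,(p[:2]-c)@t*1000,p[2]*1000],1)
    for cam in("scene","top"):
        for q in manip.tip_of("tube",cam):
            p=w(cam,q["xyz"])
            if np.hypot(*(p[:2]-c))<.12: print(cam,q["p"],f(p))
    s=manip.state();print(s["time"],f(s["tool_pos"]),s["contact_force"])
E
python3 -c 'from h import *;look("pics/c4.png")'
```

```text
scene 0.95 [-22.7  -1.9  19.9]
4.65 [-44.2  -8.5 184.7] [ 0.06680653 -0.73684561  0.20231025]
```

View pics/c4.png

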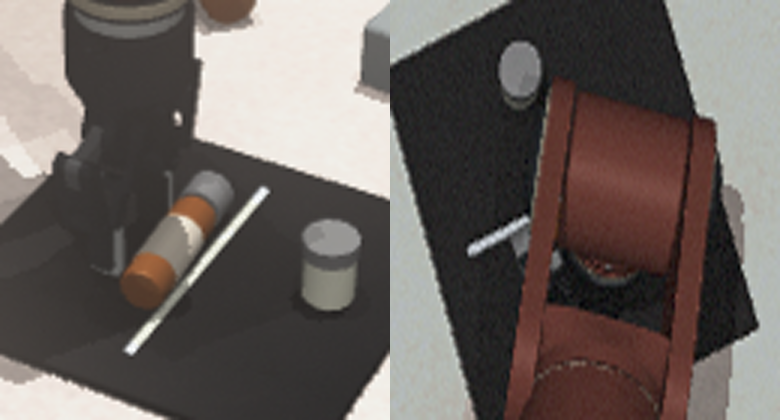

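Run:
```python
from h import *
n=np.array([.924,.382]);t=np.array([-.382,.924]);c=np.array([.5396,.0086])
f=lambda u,v,z:[round(float((ray("scene",u,v,z)[:2]-c)@k*1000),1) for k in(n,t)]
g=lambda x,y:(270+x*120/390,220+y*130/420)
print("line",f(*g(127,352),.008),f(*g(267,188),.008));print("tube",f(*g(145,286),.023),f(*g(219,184),.023))
```

```text
line [-1.8, -93.4] [-0.5, 87.0]
tube [-12.8, -52.1] [-20.6, 58.2]
```

The tube is parallel to within about 4° and about 16 mm short of the line; the scene net reads -22 mm and the image rays -15. I'll push 10 mm more slowly, then back off and look.

Emit:
play_rows(increments=[{"offset": [2,0,0],"twist": 0.01,"grip": 0.6},{"offset": [4,0,0],"twist": 0.02,"grip": 0.6},{"offset": [6,0,0],"twist": 0.03,"grip": 0.6},{"offset": [8,0,0],"twist": 0.03,"grip": 0.6},{"offset": [10,0,0],"twist": 0.03,"grip": 0.6}])

```text
time: 5.07
tool_pos: [0.5114, -0.0124, 0.1848]
tool_rot: [0.0, 0.984, 0.176, 0.0]
contact_force: [0.1, 0.5, -0.3]
gripper_width: 0.598
```

Emit:
play_rows(increments=[{"offset": [0,0,0],"twist": 0,"grip": 0.6},{"offset": [-10,0,0],"twist": -0.03,"grip": 0.6},{"offset": [-40,0,0],"twist": -0.03,"grip": 0.6},{"offset": [-75,0,0],"twist": -0.03,"grip": 0.6},{"offset": [-75,0,0],"twist": -0.03,"grip": 0.6}])

```text
time: 5.48
tool_pos: [0.4357, -0.0385, 0.1819]
tool_rot: [-0.001, 0.982, 0.191, -0.004]
contact_force: [-0.0, 0.9, -0.7]
gripper_width: 0.6
```

```bash
python3 -c 'from h import *;look("pics/c5.png")'
```

```text
scene 0.66 [-6.4 -1.9 21.7]
5.6833 [-108.5   -6.2  185.4] [-0.25443087 -1.32259578  0.02518441]
```

View pics/c5.png

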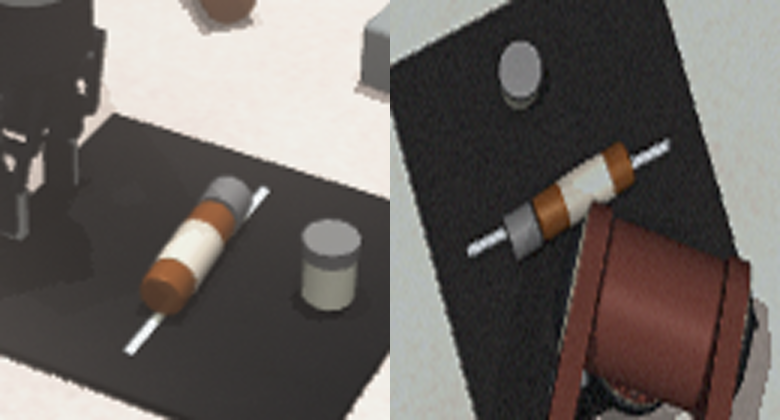

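The tube now lies over the line and looks nearly centred. I'll raise the arm clear towards the button and measure properly.

Emit:
play_rows(increments=[{"offset": [0,0,-20],"twist": 0,"grip": 0.6},{"offset": [0,0,-50],"twist": 0,"grip": 0.3},{"offset": [0,-30,-75],"twist": 0,"grip": 0},{"offset": [0,-70,-75],"twist": 0,"grip": 0},{"offset": [0,-110,-75],"twist": 0,"grip": 0}])

```text
time: 6.1
tool_pos: [0.4013, 0.0643, 0.2634]
tool_rot: [0.001, 0.982, 0.19, 0.003]
contact_force: [1.3, 1.2, 0.5]
gripper_width: 0.034
```

Emit:
play_rows(increments=[{"offset": [0,-40,0],"twist": 0,"grip": 0},{"offset": [0,-80,0],"twist": 0,"grip": 0},{"offset": [0,-120,0],"twist": 0,"grip": 0},{"offset": [0,-150,0],"twist": 0,"grip": 0},{"offset": [0,-150,0],"twist": 0,"grip": 0}])

```text
time: 6.52
tool_pos: [0.3422, 0.2067, 0.2608]
tool_rot: [-0.001, 0.981, 0.195, 0.001]
contact_force: [-1.4, -0.0, 0.4]
gripper_width: 0.005
```

Run:
```python
from h import *
np.set_printoptions(precision=4,suppress=True)
a=manip.grab_frame("top");b=manip.grab_frame("scene")
cv2.imwrite("pics/c6.png",np.hstack([cv2.resize(a[140:280,200:430],(400,400),interpolation=2),cv2.resize(b[200:340,280:480],(400,400),interpolation=2)]))
cc=np.array([.5396,.0086]);n=np.array([.924,.382]);t=np.array([-.382,.924])
A=a.astype(int);m=np.zeros(a.shape[:2],np.uint8);cv2.fillPoly(m,[np.array([[312,212],[385,185],[392,203],[320,232]])],1)
br=(A.max(2)>75)&(m>0)
v,u=np.nonzero(br);P=np.array([ray("top",x,y,.023)[:2] for x,y in zip(u,v)])-cc;x=P@n*1000;y=P@t*1000
for y0 in range(-90,91,12):
    s=x[(y>=y0-6)&(y<y0+6)]
    if len(s):print(y0,len(s),round(s.min(),1),round(s.max(),1),round(s.mean(),1))
s=manip.state();print(s["time"],s["tool_pos"],s["tool_rot"],s["contact_force"])
for q in manip.tip_of("key_top","top")+manip.tip_of("key_top","scene"):print(q["p"],q["xyz"])
for cam in("top","scene"):
  for q in manip.tip_of("key_top",cam):print(cam,q["p"],w(cam,q["xyz"]))
print(ray("top",235.9,229.7,.068))
```

```text
-90 5 -4.5 1.1 -1.3
-78 14 -5.6 1.4 -2.3
-66 13 -5.2 1.3 -1.7
-54 29 -11.5 12.3 -0.7
-42 50 -12.6 13.2 0.5
-30 55 -15.5 13.0 -1.1
-18 56 -15.7 12.8 -1.7
-6 57 -17.3 11.7 -2.8
6 51 -17.8 10.7 -2.9
18 49 -16.5 8.1 -4.3
30 35 -17.2 7.0 -4.8
42 52 -19.2 6.9 -6.2
54 34 -18.9 5.8 -5.8
66 14 -5.5 1.5 -2.0
78 15 -5.2 1.6 -1.7
90 8 -5.4 1.1 -2.3
6.6167 [0.3436 0.2039 0.2605] [0.0001 0.9812 0.1931 0.0006] [-0.4973 -0.5588 -0.1412]
0.69 [-0.1963, -0.0256, 1.4888]
0.68 [-0.3717, -0.0543, 1.4951]
0.54 [0.3289, -0.1136, 1.4582]
0.42 [0.1798, -0.0629, 1.3842]
0.42 [0.0882, 0.1247, 1.2059]
top 0.69 [0.4695 0.2819 0.0715]
top 0.68 [0.4948 0.4579 0.0689]
scene 0.54 [0.494  0.451  0.0682]
scene 0.42 [0.4689 0.2788 0.0667]
scene 0.42 [0.6066 0.0481 0.0103]
[0.4679 0.2825 0.068 ]
```

View pics/c6.png

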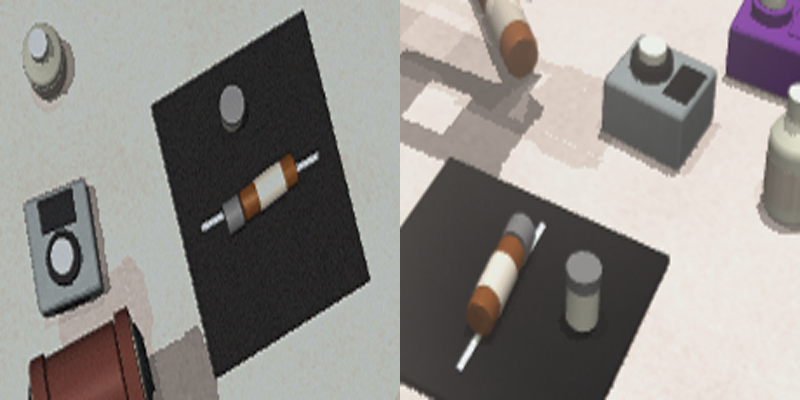

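The tube is about 3 mm from the line's centre line, 0 mm along it and 3.5° off, all inside the limits, and it is at rest. The button is at (0.469, 0.282). Next I'll move above it with the fingers shut.

Emit:
play_rows(increments=[{"offset": [36,-6,-10],"twist": 0,"grip": 0},{"offset": [73,-12,-10],"twist": 0,"grip": 0},{"offset": [110,-19,-10],"twist": 0,"grip": 0},{"offset": [146,-25,-10],"twist": 0,"grip": 0},{"offset": [146,-25,-10],"twist": 0,"grip": 0}])

```text
time: 7.23
tool_pos: [0.4744, 0.2813, 0.2689]
tool_rot: [-0.0, 0.982, 0.19, 0.001]
contact_force: [0.2, 0.8, 0.8]
gripper_width: 0.002
```

Emit:
play_rows(increments=[{"offset": [0,0,6],"twist": 0,"grip": 0},{"offset": [0,0,12],"twist": 0,"grip": 0},{"offset": [0,0,17],"twist": 0,"grip": 0},{"offset": [0,0,20],"twist": 0,"grip": 0},{"offset": [0,0,23],"twist": 0,"grip": 0}])

```text
time: 7.65
tool_pos: [0.4684, 0.2798, 0.2462]
tool_rot: [0.0, 0.982, 0.191, -0.0]
contact_force: [0.5, 0.5, 0.0]
gripper_width: -0.002
```

Emit:
play_rows(increments=[{"offset": [0,2,2],"twist": 0,"grip": 0},{"offset": [0,0,4],"twist": 0,"grip": 0},{"offset": [0,0,6],"twist": 0,"grip": 0},{"offset": [0,0,8],"twist": 0,"grip": 0},{"offset": [0,0,9.5],"twist": 0,"grip": 0}])

```text
time: 8.07
tool_pos: [0.4696, 0.2806, 0.2391]
tool_rot: [0.0, 0.982, 0.191, -0.0]
contact_force: [-7.9, -5.5, 18.0]
gripper_width: -0.002
```

18 N at this height could be the button's end stop or the collar, so I'll look.

Run:
```python
from h import *
b=manip.grab_frame("scene")
cv2.imwrite("pics/c7.png",cv2.resize(b[180:260,360:460],(800,600),interpolation=2));s=manip.state();print(s["tool_pos"],s["contact_force"],s["ft_torque"])
print(pix("scene",[.4695,.281,.066]))
```

```text
[0.46957592 0.28062546 0.23930387] [-6.16879716 -4.73249937 11.66647883] [-0.74224326  1.05623297 -0.01528504]
[407. 217.]
```

View pics/c7.png

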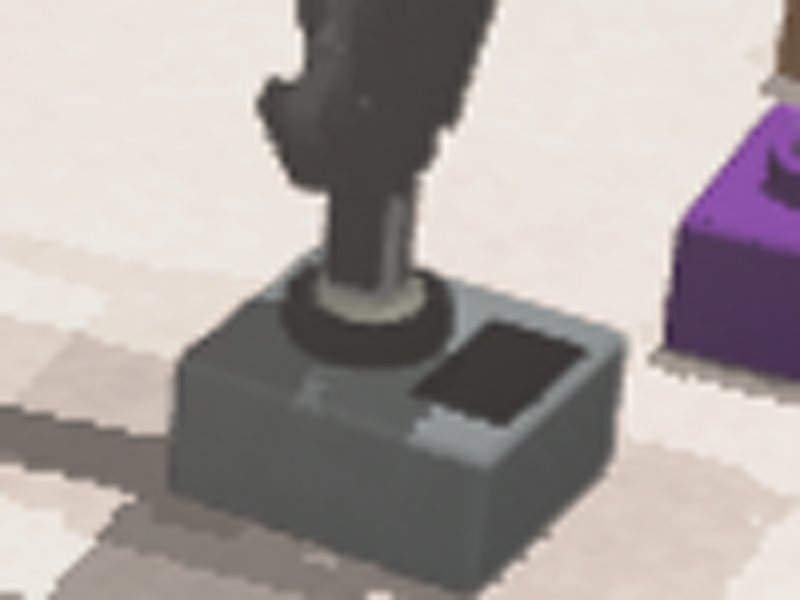

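The tip is on the white button, which looks sunk to collar level. I'll press 2 mm more to confirm it is on the stop, then release.

Emit:
play_rows(increments=[{"offset": [0,0,1],"twist": 0,"grip": 0},{"offset": [0,0,2],"twist": 0,"grip": 0},{"offset": [0,0,2],"twist": 0,"grip": 0}])

```text
time: 8.37
tool_pos: [0.4698, 0.2807, 0.2391]
tool_rot: [0.001, 0.981, 0.191, -0.001]
contact_force: [-10.2, -6.3, 23.1]
gripper_width: -0.002
```

It's on a hard stop. To check that this is the button's own stop and not the collar, I'll raise 3 mm and see whether the spring force remains.

Emit:
play_rows(increments=[{"offset": [0,0,-3],"twist": 0,"grip": 0},{"offset": [0,0,-6],"twist": 0,"grip": 0},{"offset": [0,0,-6],"twist": 0,"grip": 0},{"offset": [0,0,-6],"twist": 0,"grip": 0}])

```text
time: 8.7
tool_pos: [0.4695, 0.2806, 0.2416]
tool_rot: [-0.0, 0.982, 0.191, 0.001]
contact_force: [0.7, -1.0, 2.7]
gripper_width: -0.002
```

Run:
```python
from h import *
F=[];
for i in range(4): manip.grab_frame("scene"); s=manip.state(); F.append(s["contact_force"])
print(s["tool_pos"],np.mean(F,0))
```

```text
[0.46959215 0.28064862 0.24136798] [1.54196748 0.09822728 3.16340202]
```

Emit:
play_rows(increments=[{"offset": [0,0,-10],"twist": 0,"grip": 0},{"offset": [0,0,-20],"twist": 0,"grip": 0},{"offset": [0,0,-20],"twist": 0,"grip": 0},{"offset": [0,0,-20],"twist": 0,"grip": 0}])

```text
time: 9.23
tool_pos: [0.4693, 0.2806, 0.2621]
tool_rot: [-0.0, 0.982, 0.191, 0.001]
contact_force: [0.9, -0.4, 0.7]
gripper_width: -0.001
```

Run:
```python
from h import *
F=[];
for i in range(4): b=manip.grab_frame("scene"); s=manip.state(); F.append(s["contact_force"])
print(s["tool_pos"],np.mean(F,0))
cv2.imwrite("pics/c8.png",cv2.resize(b[180:340,280:480],(800,600),interpolation=2))
```

```text
[0.46892356 0.28037529 0.26062315] [-0.33531409 -0.07007126  0.35382585]
```

View pics/c8.png

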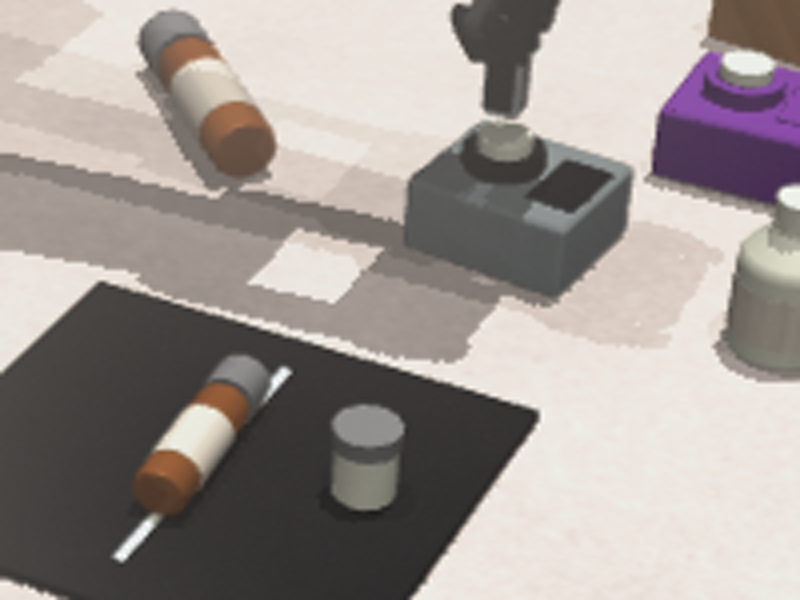

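The button kept a spring force of about 3 N when 2 mm above the stop, so it was fully down. It is up again now, and the tube still lies on the line. Handing in.

```bash
python3 -c 'from h import *;print(manip.job_done(),manip.state()["time"])'
```

```text
the job is handed in; nothing more can be done
the job is handed in; nothing more can be done
```

I rolled the small tube about 63 mm across the mat to the white line with slow fingertip pushes and backed off. I then pressed the grey unit's button to its stop, released it, and handed the job in at about 9.5 s.

**Tube:** my last measurement, taken before the press, put its middle about 3 mm short of the line's centre line and about 0 mm along it. It was about 3.5° (0.06 rad) off parallel, with camera calibration good to about 2 mm. I didn't measure it again afterwards, but the final picture shows it still along the line.

**Button:** the press met a hard stop at 23 N. When I raised the tool 2 mm, about 3 N of spring force remained, so it was the button's own stop and not the collar. The final picture shows the button up again with no contact.

**Bystanders:** the jar and bottle stand where they were in the final picture. The rack is outside that view; the arm passed well clear of it.

**Disagreement:** partway through the push, the tube detector read about 7 mm farther from the line than my image measurement (-22.7 mm against about -16 mm). After the push it read -6.4 mm against my -2.9 mm. I relied on the image measurement; both final readings are inside the 8 mm limit.

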